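Load the bench slide and set it to the red line against its backlash

TASK

Take the aluminium bearing block out of its orange rack and seat it flat in the blue nest of the bench slide, without dropping it; rack and nest leave different faces free, so set the block down on the bench on the way and take it the other way. Once it is in the nest, use the black handle to draw the slide well back (15 mm or more) towards the handle end, short of the red marker, then push it up again until the yellow pointer stands at the red line (within 2 mm), the last movement always being this push, so that the handle's free play is left taken up. Leave the block in the nest, let go, and do not disturb the other things on the bench.

Things in the scene. Friction and masses are not known exactly. Their poses are not given: they have to be found in the camera images.
- bearing_block: loose aluminium block, 64 (its x) x 46 (its y) x 55 (z, upright) mm, about 0.35 kg, a bearing bore pictured in each 64 mm wide face and a blue line over the top along y. Origin: centre of the underside. Either way round (half turn about z) is the same. The bench between rack and slide, round x = 0.42 to 0.45, y = 0.13, is always clear.
- rack_floor (a point): floor centre of the fixed orange rack where the block starts (block's x along its x), 6 mm above the bench; plate 120 x 90 mm. Cheeks 54 mm long, 62 mm tall above this floor (7 mm over the block's top) stand 2.5 mm off the block's +-x ends; at its +-y faces are only lips 8 mm tall, 6 mm thick. So here it can be gripped only across its 46 mm.
- nest_floor (a point): floor centre of the nest on the carriage, 43 mm above the bench; x across the slide (away from robot), y along it (setting direction). Pocket 69 (x) by 51 (y) mm; the block's x goes along this x. Blue cheeks 70 mm long, 9 thick, 62 tall above this floor (7 over the block's top) on the +-y sides; on the +-x sides lips 8 tall, 7 thick: fingers have room only at the block's +-x ends.
- pointer_tip (a point): tip of the yellow pointer on the carriage (front side, 66 mm from its middle line and level in y with the nest's centre), 18 mm above the bench; it moves with the carriage along the slide's y.
- red_marker: fixed marker on the front edge of the slide's base, 22 mm wide, 34 high; origin at bench level, at the edge of the base, axes parallel to the slide's. The red line (fin 3 mm thick) is at its y = 0. The pointer is at the line when its y in this frame is 0; negative is short of it (towards the handle), positive past it. The pointer starts 12 to 70 mm past the line.
- carriage (a joint): position of the carriage along the slide's y, m, range -0.055 to 0.055 (hard stops); grows in the setting direction (away from the handle). It stays where it is left; about 7 N of friction.
- handle (a joint): free play of the handle in the carriage, m, 0 to 0.010: 0 = drawn back (pulls the carriage towards the handle end), 0.010 = pushed up (play taken up, pushes the carriage in the setting direction). In between the handle moves alone, with about 1.2 N; it stays where it is left. Starts anywhere.
- handle_grip (a point): middle of the black upright handle paddle, 98 mm above the bench: 14 mm thick along the slide's y (pinch it so), 36 mm wide along x, top 20 mm above this point, free down to 36 mm below it. It lies 92 to 102 mm from the nest's centre towards -y, about 50 mm clear of the nest's cheek.
- spanner: steel combination spanner, 189 x 27 x 9 mm, lying; bystander. Origin: centre of the underside.
- paper_tape: roll of cream masking tape, 96 mm across, 24 high; bystander. Origin: centre of the underside.
- tape_measure: yellow tape measure, 66 x 80 x 38 mm; bystander. Origin: centre of the underside.
- oil_bottle: blue plastic oil bottle, 53 mm across, 126 high; bystander. Origin: centre of the underside.
- sanding_block: sanding block, 47 x 94 x 22 mm; bystander. Origin: centre of the underside.

How it is judged:
On the way, in this order (a step that is already met when the one before it is completed fails the run):
1. the block was set down on the open bench and let go (the regrasp) (height (world z) of bearing_block below 0.003 m and angle between bearing_block's own z axis and vertical below 0.1 rad and linear speed of bearing_block below 0.02 m/s and contact force between the fingers and bearing_block below 0.1 N), for 0.05 s.
2. the block sits in the nest, let go (horizontal distance between bearing_block and nest_floor below 0.006 m and z of bearing_block in the frame of nest_floor between -0.004 and 0.004 m and angle between the x axis of bearing_block and the x axis of nest_floor, either way round below 0.12 rad and angle between bearing_block's own z axis and vertical below 0.1 rad and contact force between the fingers and bearing_block below 0.1 N), for 0.2 s.
3. the carriage, with the block in it, has been drawn back at least 10 mm short of the red line (y of pointer_tip in the frame of red_marker below -0.01 m and horizontal distance between bearing_block and nest_floor below 0.006 m and z of bearing_block in the frame of nest_floor between -0.004 and 0.004 m and angle between the x axis of bearing_block and the x axis of nest_floor, either way round below 0.12 rad and angle between bearing_block's own z axis and vertical below 0.1 rad), for 0.1 s.
At the end, for the whole second after the job is handed in: The block stands flat in the nest (within 6 mm of its centre, within 0.12 rad), the pointer is within 2.5 mm of the red line, the handle's free play is taken up in the setting direction (joint at least 8.5 of 10 mm), and all is at rest (horizontal distance between bearing_block and nest_floor below 0.006 m and z of bearing_block in the frame of nest_floor between -0.004 and 0.004 m and angle between the x axis of bearing_block and the x axis of nest_floor, either way round below 0.12 rad and angle between bearing_block's own z axis and vertical below 0.1 rad and y of pointer_tip in the frame of red_marker between -0.0025 and 0.0025 m and value of joint handle above 0.0085 m and linear speed of bearing_block below 0.02 m/s); the robot touches nothing.
It fails at once if the block is dropped (moves faster than 0.35 m/s while not held) (linear speed of bearing_block above 0.35 m/s and contact force between the fingers and bearing_block below 0.1 N).
It fails at once if a bystander is shifted by more than 20 mm (distance of any of spanner, paper_tape, tape_measure, oil_bottle, sanding_block from where it was at the start of the episode above 0.02 m).
It also fails if it takes over 72 s, if anything falls off the work surface, if the arm or the gripper's body presses on something with over 40 N, if the wrist force passes 120 N, or if a joint passes its speed limit or range.

ROBOT

A 7-joint arm with a two-finger parallel gripper is mounted at the origin on a cart in front of the work surface, level with it; the furniture and walls round the work are solid. World frame = base frame: x ahead of the robot, y to its left, z up, the work surface at z = 0. Lengths are in m, angles in rad, forces in N, time in s.
With the tool pointing down it reaches from about 0.4 to 0.875 m from the base axis. Payload 19.3 kg.
Tool frame: the origin (TCP) lies midway between the tips of the shut fingers; the grasp point (between the pads) lies 19 mm behind it; z points along the fingers, y is the line along which they close (so a half turn about z gives the same grasp; the last joint's range is limited). The gripper opens to 85 mm and grips with 20 to 120 N. Pads are 22 mm wide; open, the fingers measure 114 mm over their backs; the gripper's body (76 mm by 85 mm) begins 54 mm behind the grasp point. The pads swing forward as they close: fully open they stand 13 mm farther back than shut.
Start: joints at [-0.07, 0.521, -0.036, 1.599, 0.021, 1.021, -0.113], TCP at [0.625, -0, 0.231] pointing down, gripper open.
Joint ranges: [-2.91, 2.91], [-0.3, 2.13], [-1.5, 1.42], [0.17, 2.43], [-1.26, 4.41], [0.16, 1.93], [-2.52, 2.52]. Speed limits (rad/s): [1.89, 1.89, 2.39, 2.39, 3.01, 3.01, 3.01].

INTERFACE

Orientations are given as [roll, pitch, yaw] about the fixed x, y, z axes, in that order (R = Rz(yaw) Ry(pitch) Rx(roll)).
In Python, from workcell import bot, viewer gives the robot as it stands (bot), with the cameras (viewer).
- The arm moves only by the shell command python3 nudge.py [FORCE], which reads ROWS from standard input. ROWS is one flat JSON list of numbers that holds 1 to 5 rows one after another, with no inner brackets; each row has 7 numbers: the finger opening in m, then dx, dy, dz in units of 50 mm, then a rotation vector rx, ry, rz in rad; each row is the pose to reach, as a shift and turn from the pose commanded when the command began, along the tool's axes at that moment; what a row does not reach only later rows make up. A row lasts 1/8 s, in which the tool goes at most 0.0625 m and 0.188 rad, less where a joint would pass 70% of its speed; a pose out of reach is approached as far as the arm can. The fingers move at their own pace and stop on an object; FORCE is the grip in N (left out, the last holds). Time passes only in rows, so rows that do not move let the fingers close. It prints the time, the measured TCP pose, the force, the opening and the grip force at its end. Input that does not fit is refused with a message, and nothing moves.
- bot.observe(): the state, without advancing time (a new reading comes with each control period).
- viewer.grab_frame(name): name is "scene" or "side" or "wrist"; returns the picture (480x640x3 uint8, blue, green, red); there is no depth.
- viewer.calibration(name): a dict with "vfov" (degrees; the focal length in pixels is half the picture's height over the tangent of half this angle, whatever the lens; pixels are square), "cx", "cy" (the principal point, pixels), "eye" and "attitude" of the camera in the world. Camera axes: x right, y down, z forward; pixel columns grow to the right and rows downward; lengths in m; the calibration is good to about 2 mm. The wrist camera is an equidistant fisheye: a pixel r from the principal point sees the ray r / f radians off the axis. A picture is of the moment at which its call begins: read the wrist's pose just before it. calibration takes no time and is no camera call; for the wrist camera it gives the pose at the moment of the call.
- bot.job_done(): hands the job in; it is judged then, once.
The state is a dict: "clock": time; "qpos": joint angles; "qd": joint speeds; "joint_efforts": joint torques, N m; "position": TCP position; "tool_rot": TCP orientation; "force": force on the tool from outside, world axes, zero at the start; "moment": the same for the moment, N m; "grip_width": finger opening in m; "finger_force": force on a finger pad.
Only numpy, scipy, OpenCV 4.12 (cv2) and the standard library are available. Lean on these libraries where they do the work, as an engineer would, in place of code of your own. Each camera call takes 0.05 s, during which the arm holds its last target. There are 200 camera calls.

## Working session

There is one attempt and no reset: what is moved stays moved. The work goes in short steps, Python scripts to look and compute and a shell command to move; the robot and the scene stay as the last step left them, time stands still between calls to the robot, and variables do not carry over. Pictures are saved under pics/ and viewed, at most 10 in all, crops included, and the job is handed in when it is done.

```bash
ls; mkdir -p pics; python3 - <<'E'
from workcell import bot, viewer
import cv2
for n in("scene","side"):
    cv2.imwrite(f"pics/{n}0.png",viewer.grab_frame(n)); print(n,viewer.calibration(n))
o=bot.observe(); print(o)
print(viewer.calibration("wrist"))
cv2.imwrite("pics/wrist0.png",viewer.grab_frame("wrist"))
E
```

```text
nudge.py
pics
workcell.py
scene {'vfov': 51.8778003828287, 'cx': 320.59687985630734, 'cy': 246.53983233976314, 'eye': array([0.05548365, 0.89996211, 1.11610928]), 'attitude': array([-2.36255126, -0.00683474, -2.6633867 ])}
side {'vfov': 44.36645804274072, 'cx': 311.1886776194873, 'cy': 240.69727182657655, 'eye': array([-0.16505168, -1.14459484,  0.83422574]), 'attitude': array([-2.09786675, -0.0139763 , -0.54442376])}
{'clock': 0.1, 'qpos': array([-0.07019121,  0.52194954, -0.03629038,  1.59992918,  0.02121212,
        1.02108717, -0.11280198]), 'qd': array([-0.00029503, -0.00131869, -0.00096001, -0.00351192,  0.00174426,
       -0.00032063, -0.00058066]), 'joint_efforts': array([ 6.00351588e-03, -9.28489351e+01,  1.98515877e+00, -3.70530617e+01,
        1.82421418e-02,  5.33716375e-03, -2.83208755e-05]), 'position': array([ 6.24713364e-01, -6.31204394e-05,  2.30794547e-01]), 'tool_rot': array([-3.14060915e+00,  9.67223727e-05,  1.57074845e+00]), 'force': array([-0.23511619,  0.09411528, -0.11831739]), 'moment': array([ 0.01350177, -0.00982441,  0.02604836]), 'finger_force': 0.0, 'grip_width': 0.08550343837753761}
{'vfov': 65.70646984690485, 'cx': 317.17324648341264, 'cy': 235.53784857236622, 'eye': array([0.62582097, 0.07227616, 0.3726535 ]), 'attitude': array([2.85063194e+00, 2.02799155e-03, 2.87250715e-04])}
```

View pics/scene0.png

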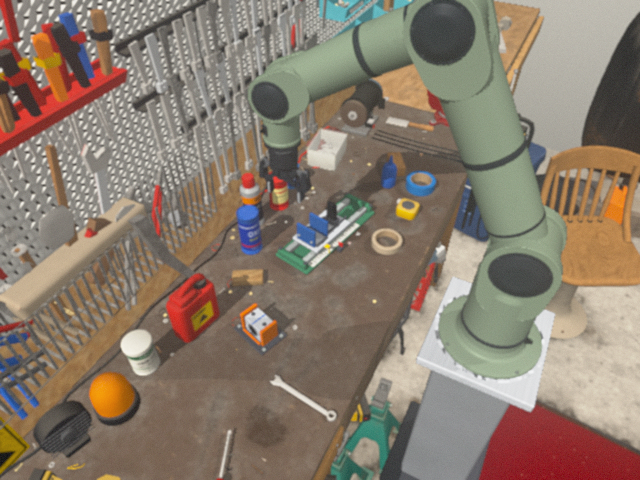

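View pics/side0.png

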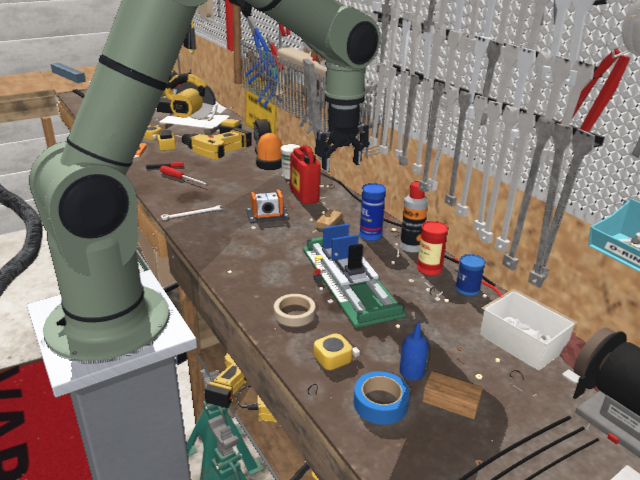

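Scene: rack near (260,327), slide (325,235) with black handle at (334,208). Side: rack (268,207), slide (350,280). Now I'll enlarge both views.

```bash
python3 - <<'E'
import cv2,numpy as np
a=cv2.imread("pics/scene0.png");b=cv2.imread("pics/side0.png")
def t(im,x,y,w,h):return cv2.resize(im[y:y+h,x:x+w],(400,300),interpolation=cv2.INTER_CUBIC)
cv2.imwrite("pics/m1.png",np.vstack([np.hstack([t(a,275,190,112,84),t(a,228,297,64,48)*1]),np.hstack([t(b,298,218,112,108*84//108),t(b,236,180,64,48)])]))
E
```

```text
(no output)
```

View pics/m1.png

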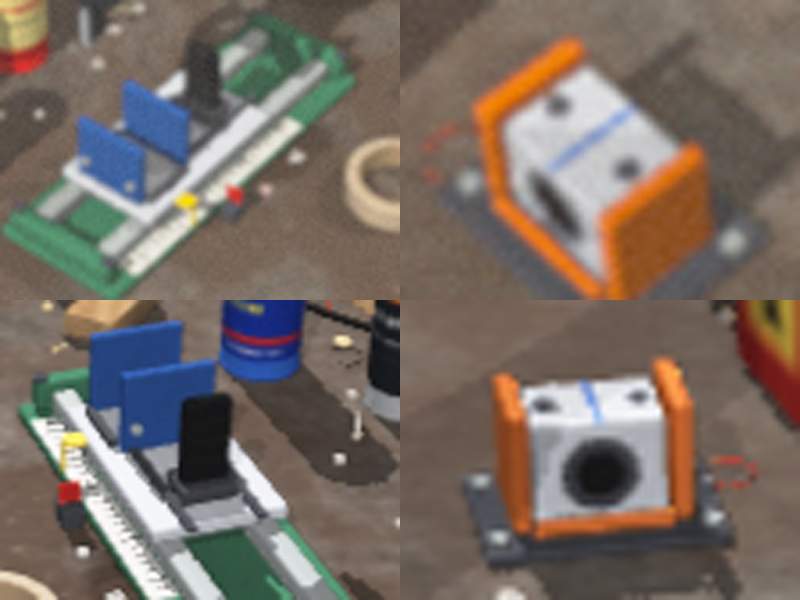

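View pics/wrist0.png

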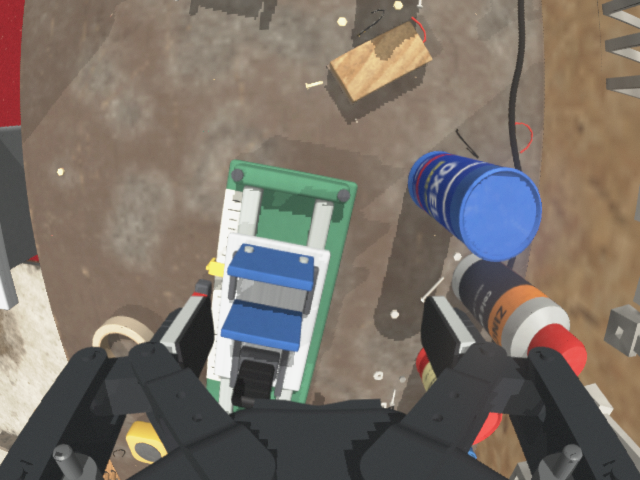

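Wrist view: slide with cheek tops about (270,262) and (262,322), pointer (215,267), red marker (203,287). The picture's up is roughly world +y. Rough positions next.

```bash
cat > h.py <<'E'
import numpy as np
from scipy.spatial.transform import Rotation as R
from workcell import bot, viewer
def pt(name,px,z,cal=None):
    c=cal or viewer.calibration(name); f=240/np.tan(np.radians(c["vfov"]/2))
    d=(np.array(px,float)-[c["cx"],c["cy"]])/f
    if name=="wrist":
        r=np.hypot(*d); d=d*np.sin(r)/r; v=np.array([*d,np.cos(r)])
    else: v=np.array([*d,1])
    v=R.from_euler("xyz",c["attitude"]).apply(v)
    return c["eye"]+v*(z-c["eye"][2])/v[2]
def go(p,yaw=None):
    "shift in tool axes to world p; turn about tool z to make the tool y axis lie at world angle yaw"
    o=bot.observe(); T=R.from_euler("xyz",o["tool_rot"])
    y=T.apply([0,1,0]); a=np.arctan2(y[1],y[0])
    print("pos",o["position"].round(4),"yaw y-axis",round(a,4),"shift",T.inv().apply(np.array(p)-o["position"]).round(4))
    if yaw is not None: d=(yaw-a+np.pi/2)%np.pi-np.pi/2; print("rz",round(-d,4),"q7",o["qpos"][6].round(3))
    z=T.apply([0,0,1]);print("tool z",z.round(4),"t",o["clock"])
E
python3 - <<'E'
from h import *
def t(n,x,y,z): print(n,pt("scene" if n[0]=='s' else "side",(x,y),z).round(4))
s=6.25
for n,x,y in(("L",505,128),("T",590,68),("line0",552,168),("line1",632,110)): t("s "+n,228+(x-400)/s,297+y/s,.061)
for n,x,y in(("line0",597,421),("line1",586,383)): t("i "+n,236+(x-400)/s,180+(y-300)/s,.061)
cal={'vfov': 65.70646984690485, 'cx': 317.17324648341264, 'cy': 235.53784857236622, 'eye': np.array([0.62582097, 0.07227616, 0.3726535 ]), 'attitude': np.array([2.85063194e+00, 2.02799155e-03, 2.87250715e-04])}
for n,p,z in(("far cheek",(233,244),.105),("",(314,257),.105),("near top",(230,303),.105),("",(302,316),.105),("pointer",(209,268),.018)): print(n,pt("wrist",p,z,cal).round(4))
E
```

```text
s L [0.5842 0.2972 0.061 ]
s T [0.5696 0.2539 0.061 ]
s line0 [0.5555 0.3053 0.061 ]
s line1 [0.5419 0.2644 0.061 ]
i line0 [0.5462 0.2591 0.061 ]
i line1 [0.5608 0.2986 0.061 ]
far cheek [ 0.5604 -0.0147  0.105 ]
 [ 0.6229 -0.025   0.105 ]
near top [ 0.5537 -0.0658  0.105 ]
 [ 0.6129 -0.0766  0.105 ]
pointer [ 0.5108 -0.0699  0.018 ]
```

Careful with the scale: shifts go in units of 50 mm. That gives: 0.2 m is 4, 0.17 m is 3.4.

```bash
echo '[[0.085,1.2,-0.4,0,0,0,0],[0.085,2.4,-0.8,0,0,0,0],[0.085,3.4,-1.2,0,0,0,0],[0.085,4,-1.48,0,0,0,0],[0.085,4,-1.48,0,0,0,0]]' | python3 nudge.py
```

```text
refused: ROWS must be one flat list, 7 numbers to a row, no inner brackets. Nothing was moved.
```

The error is about the shape of the input: one flat list, 7 numbers to a row, no inner brackets. Fixing that and sending the same move.

```bash
echo '[0.085,1.2,-0.4,0,0,0,0,0.085,2.4,-0.8,0,0,0,0,0.085,3.4,-1.2,0,0,0,0,0.085,4,-1.48,0,0,0,0,0.085,4,-1.48,0,0,0,0]' | python3 nudge.py
python3 - <<'E'
from h import *
import cv2
go((0.551,0.282,.2))
c=viewer.calibration("wrist");im=viewer.grab_frame("wrist");cv2.imwrite("pics/w1.png",im)
np.save("c1.npy",c,allow_pickle=True)
p=im[110:310,217:417+67-0];cv2.imwrite("pics/w1c.png",cv2.resize(p,(800,600),interpolation=cv2.INTER_CUBIC));print(p.shape)
E
```

```text
clock: 0.78
position: [0.5497, 0.2027, 0.2312]
tool_rot: [-3.141, -0.001, 1.575]
force: [0.1, -0.3, -0.8]
grip_width: 0.0848
finger_force: 0.0
pos [0.5497 0.2027 0.2312] yaw y-axis 0.0042 shift [0.0792 0.0016 0.0312]
tool z [-7.e-04  7.e-04 -1.e+00] t 0.775
(200, 267, 3)
```

View pics/w1c.png

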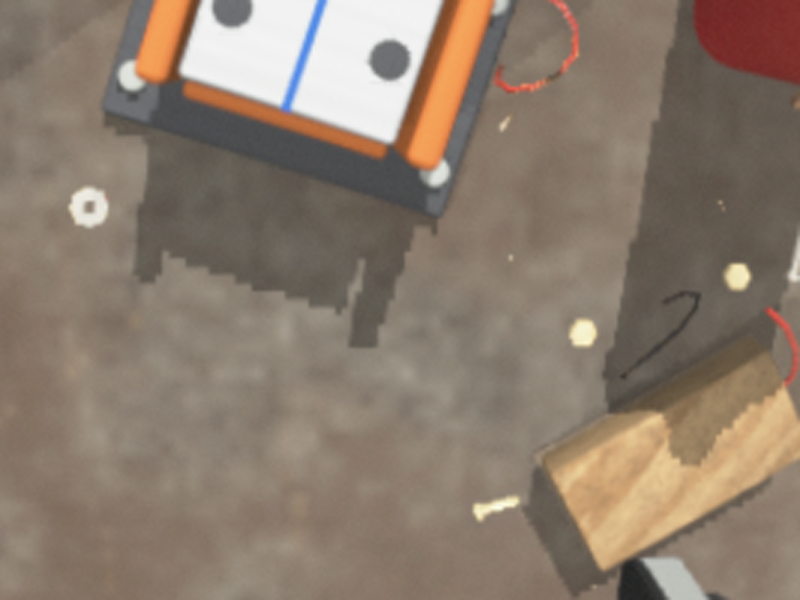

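The rack lies at the top edge of this crop, with the line's near end at (286,108) in crop pixels. I'll crop higher in the same picture.

```bash
python3 - <<'E'
import cv2
im=cv2.imread("pics/w1.png");cv2.imwrite("pics/w1d.png",cv2.resize(im[70:190,235:395],(800,600),interpolation=cv2.INTER_CUBIC))
E
```

```text
(no output)
```

View pics/w1d.png

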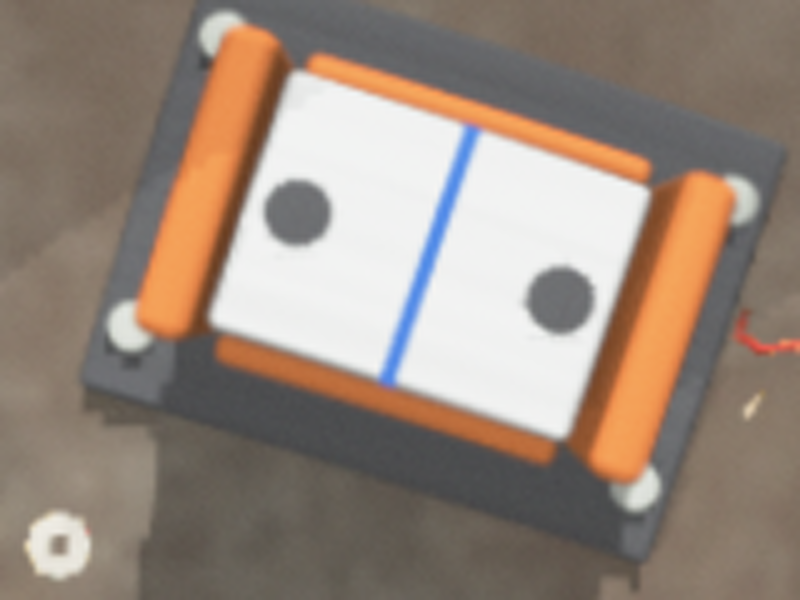

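Block top corners in the crop are (297,70), (650,187), (567,438) and (210,328); the blue line runs (471,127)-(387,384).

```bash
python3 - <<'E'
from h import *
c=np.load("c1.npy",allow_pickle=True).item()
P=[pt("wrist",(235+x/5,70+y/5),.061,c) for x,y in((297,70),(650,187),(567,438),(210,328),(471,127),(387,384))]
for p in P: print(p.round(4))
m=np.mean(P,0);print("c",m.round(4)); 
d=P[1]+P[2]-P[0]-P[3];print(np.arctan2(d[1],d[0])); d=P[4]-P[5];a=np.arctan2(d[1],d[0]);print(a,np.hypot(*d[:2]))
go((*m[:2],.15),a)
E
```

```text
[0.531  0.3119 0.061 ]
[0.5895 0.2928 0.061 ]
[0.5762 0.25   0.061 ]
[0.5165 0.2685 0.061 ]
[0.5597 0.3022 0.061 ]
[0.546  0.2589 0.061 ]
c [0.5532 0.2807 0.061 ]
-0.3075849405032951
1.2649840192225716 0.045452323299463575
pos [0.5506 0.2008 0.2312] yaw y-axis 0.0018 shift [0.0799 0.0028 0.0812]
rz -1.2631 q7 -0.485
tool z [-3.e-04 -1.e-04 -1.e+00] t 0.825
```

Scaled: 0.08 m is 1.6, 0.06 m is 1.2.

```bash
echo '[0.085,0.6,0,0,0,0,-0.18,0.085,1.2,0.04,0.6,0,0,-0.36,0.085,1.6,0.06,1,0,0,-0.54,0.085,1.6,0.06,1.6,0,0,-0.72,0.085,1.6,0.06,1.6,0,0,-0.9]' | python3 nudge.py >/dev/null
echo '[0.085,0,0,0,0,0,-0.18,0.085,0,0,0,0,0,-0.363,0.085,0,0,0,0,0,-0.363,0.085,0,0,0,0,0,-0.363]' | python3 nudge.py
python3 -c "
from h import *
go((.5532,.2807,.024),1.265)"
```

```text
clock: 1.95
position: [0.5544, 0.2792, 0.1512]
tool_rot: [-3.141, 0.0, 2.828]
force: [0.1, -0.1, 0.2]
grip_width: 0.0848
finger_force: 0.0
pos [0.5544 0.2792 0.1512] yaw y-axis 1.2576 shift [0.0016 0.0011 0.1272]
rz -0.0074 q7 0.458
tool z [-0.e+00 -3.e-04 -1.e+00] t 1.95
```

Scaled: 0.127 m is 2.54, 0.11 m is 2.2.

```bash
echo '[0.085,0.032,0.02,0.8,0,0,-0.007,0.085,0.032,0.02,1.6,0,0,-0.007,0.085,0.032,0.02,2.2,0,0,-0.007,0.085,0.032,0.02,2.54,0,0,-0.007,0.085,0.032,0.02,2.54,0,0,-0.007]' | python3 nudge.py 40
echo '[0.03,0,0,0,0,0,0,0.03,0,0,0,0,0,0,0.03,0,0,0,0,0,0,0.03,0,0,0,0,0,0,0.03,0,0,0,0,0,0]' | python3 nudge.py 40
```

```text
clock: 2.58
position: [0.5525, 0.2812, 0.0237]
tool_rot: [-3.141, -0.001, 2.84]
force: [0.5, 0.8, -0.1]
grip_width: 0.0853
finger_force: 0.0
clock: 3.2
position: [0.5534, 0.2816, 0.0255]
tool_rot: [3.141, 0.001, 2.84]
force: [-1.6, -0.8, 8.3]
grip_width: 0.0454
finger_force: 40.7
```

Scaled: -0.1 m is -2, -0.07 m is -1.4.

```bash
echo '[0.03,0,0,-0.3,0,0,0,0.03,0,0,-0.8,0,0,0,0.03,0,0,-1.4,0,0,0,0.03,0,0,-2,0,0,0,0.03,0,0,-2,0,0,0]' | python3 nudge.py
echo '[0.03,0.32,-0.84,0,0,0,-0.04,0.03,0.64,-1.68,0,0,0,-0.08,0.03,1,-2.6,0,0,0,-0.12,0.03,1.38,-3.58,0,0,0,-0.135,0.03,1.38,-3.58,0,0,0,-0.135]' | python3 nudge.py
python3 - <<'E'
from h import *
import cv2
print(bot.observe()["force"],bot.observe()["grip_width"],bot.observe()["finger_force"])
go((.435,.13,.02),1.4)
for n,p in(("scene",(387,241)),("side",(294,311)),("scene",(404,209)),("side",(333,350)),("side",(412,370)),("scene",(248,277)),("scene",(303,397))): print(n,p,pt(n,p,.02).round(3))
E
```

```text
clock: 3.82
position: [0.5539, 0.282, 0.1272]
tool_rot: [3.139, 0.003, 2.84]
force: [0.5, -0.1, -5.3]
grip_width: 0.0451
finger_force: 42.7
clock: 4.45
position: [0.4314, 0.1275, 0.1239]
tool_rot: [-3.139, -0.002, 2.973]
force: [1.7, 0.8, -3.1]
grip_width: 0.0459
finger_force: 43.2
[ 1.7395648   0.81344045 -3.13054905] 0.04587911605884247 43.24871599674225
pos [0.4314 0.1275 0.1239] yaw y-axis 1.4025 shift [-0.0033  0.0034  0.1039]
rz 0.0025 q7 0.671
tool z [-0.0024 -0.0026 -1.    ] t 4.45
scene (387, 241) [ 0.372 -0.184  0.02 ]
side (294, 311) [ 0.37  -0.207  0.02 ]
scene (404, 209) [ 0.379 -0.354  0.02 ]
side (333, 350) [ 0.374 -0.364  0.02 ]
side (412, 370) [ 0.478 -0.495  0.02 ]
scene (248, 277) [0.678 0.147 0.02 ]
scene (303, 397) [0.351 0.406 0.02 ]
```

```bash
echo '[0.03,0,0,0.8,0,0,0,0.03,0,0,1.5,0,0,0,0.03,0,0,1.9,0,0,0,0.03,0,0,2.04,0,0,0,0.03,0,0,2.08,0,0,0]' | python3 nudge.py
echo '[0.03,0,0,0,0,0,0,0.03,0,0,0.02,0,0,0,0.03,0,0,0.03,0,0,0]' | python3 nudge.py
```

```text
clock: 5.08
position: [0.4339, 0.1312, 0.0202]
tool_rot: [3.142, -0.0, 2.976]
force: [-0.5, 1.1, -4.9]
grip_width: 0.0456
finger_force: 43.1
clock: 5.45
position: [0.4342, 0.1309, 0.0194]
tool_rot: [3.141, 0.001, 2.976]
force: [-4.7, -1.9, 22.9]
grip_width: 0.0457
finger_force: 46.0
```

Scaled: -0.0015 m is -0.03.

```bash
echo '[0.05,0,0,-0.03,0,0,0,0.06,0,0,-0.03,0,0,0,0.085,0,0,-0.03,0,0,0,0.085,0,0,-0.03,0,0,0]' | python3 nudge.py
echo '[0.085,0,0,-0.8,0,0,0,0.085,0,0,-1.6,0,0,0,0.085,0,0,-2.6,0,0,0,0.085,0,0,-2.6,0,0,0]' | python3 nudge.py
python3 - <<'E'
from h import *
go((0.4342,.1309,.1),-0.17)
print(pt("wrist",(317,380),.055))
E
```

```text
clock: 5.95
position: [0.4338, 0.1309, 0.0203]
tool_rot: [3.142, -0.0, 2.976]
force: [0.3, -0.7, -0.3]
grip_width: 0.0847
finger_force: 0.0
clock: 6.45
position: [0.4353, 0.1312, 0.1532]
tool_rot: [3.14, 0.005, 2.975]
force: [0.3, -0.0, -1.3]
grip_width: 0.0851
finger_force: 0.0
pos [0.4353 0.1312 0.1532] yaw y-axis 1.4043 shift [ 0.0013 -0.0006  0.0531]
rz -1.5673 q7 0.695
tool z [ 0.005   0.0012 -1.    ] t 6.45
[0.5560537  0.11051617 0.055     ]
```

```bash
echo '[0.085,0,0,0,0,0,0.18,0.085,0,0,0,0,0,0.36,0.085,0,0,0,0,0,0.54,0.085,0,0,0,0,0,0.72,0.085,0,0,0,0,0,0.9]' | python3 nudge.py>/dev/null
echo '[0.085,0,0,0,0,0,0.18,0.085,0,0,0,0,0,0.36,0.085,0,0,0,0,0,0.54,0.085,0,0,0,0,0,0.67,0.085,0,0,0,0,0,0.67]' | python3 nudge.py
python3 - <<'E'
from h import *
import cv2
go((.434,.1309,.02),-.166)
c=viewer.calibration("wrist");im=viewer.grab_frame("wrist");cv2.imwrite("pics/w2.png",im);np.save("c2.npy",c,allow_pickle=True)
E
```

```text
clock: 7.7
position: [0.4335, 0.1309, 0.1497]
tool_rot: [-3.141, 0.001, 1.407]
force: [0.6, -0.6, -0.2]
grip_width: 0.0847
finger_force: 0.0
pos [0.4335 0.1309 0.1497] yaw y-axis -0.1639 shift [0.0002 0.0006 0.1297]
rz 0.0021 q7 -0.644
tool z [-8.e-04 -8.e-04 -1.e+00] t 7.7
```

View pics/w2.png

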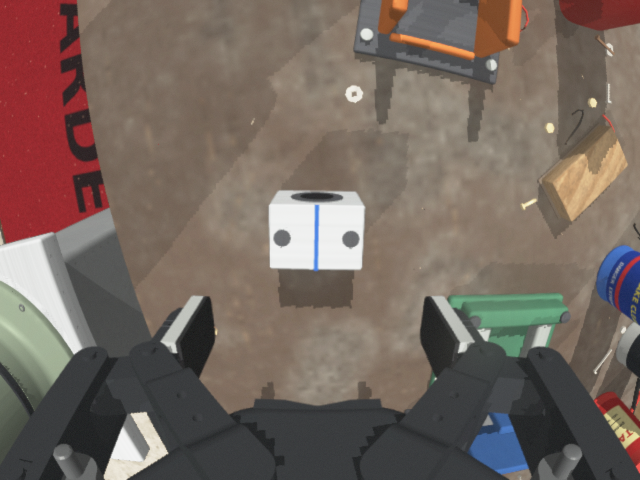

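The block stands upright at about (316,237), top face from (270,205) to (363,270), line at x = 317. I'll check its world position.

```bash
python3 - <<'E'
from h import *
c=np.load("c2.npy",allow_pickle=True).item();print(c)
for p in((270,205),(363,205),(363,270),(270,268),(317,205),(317,270),(281,238),(351,239)): print(pt("wrist",p,.055,c).round(4))
E
```

```text
{'vfov': 65.70646984690485, 'cx': 317.17324648341264, 'cy': 235.53784857236622, 'eye': array([0.44648053, 0.20230286, 0.29151463]), 'attitude': array([ 2.84961420e+00,  1.58063305e-03, -1.63637089e-01])}
[0.4075 0.1578 0.055 ]
[0.4675 0.1479 0.055 ]
[0.4616 0.1026 0.055 ]
[0.3987 0.1145 0.055 ]
[0.4378 0.1527 0.055 ]
[0.4304 0.1079 0.055 ]
[0.4104 0.1345 0.055 ]
[0.4564 0.1262 0.055 ]
```

Centre (0.434,0.131) agrees with the TCP. Next, an enlarged nest crop from the first wrist picture.

```bash
python3 - <<'E'
import cv2
im=cv2.imread("pics/wrist0.png");cv2.imwrite("pics/n0.png",cv2.resize(im[225:345,190:350],(800,600),interpolation=cv2.INTER_CUBIC))
E
```

```text
(no output)
```

View pics/n0.png

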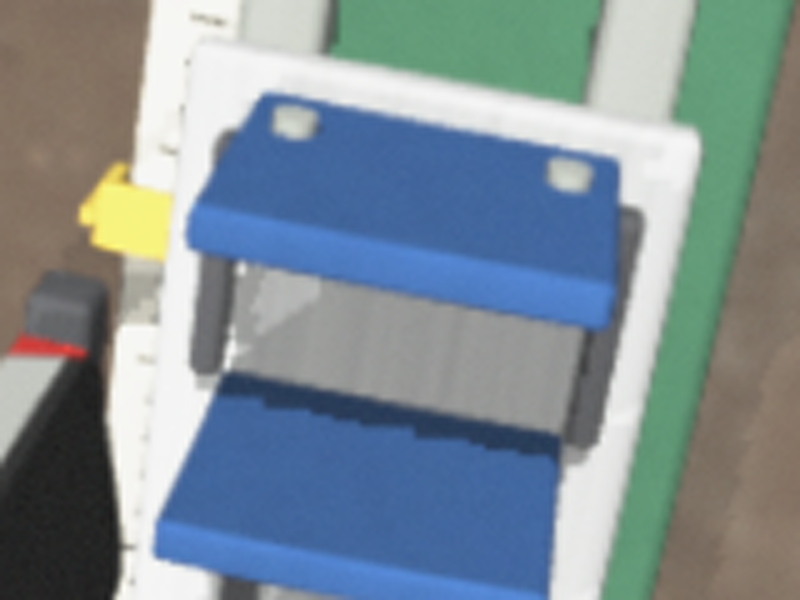

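The bright strips are the cheek tops. The +y cheek's inner edge runs (190,247)-(607,327) and its outer edge (190,210)-(617,283); the -y cheek's inner edge runs from (160,520) to about (550,590). The pointer tip is at (82,212).

```bash
python3 - <<'E'
from h import *
cal={'vfov': 65.70646984690485, 'cx': 317.17324648341264, 'cy': 235.53784857236622, 'eye': np.array([0.62582097, 0.07227616, 0.3726535 ]), 'attitude': np.array([2.85063194e+00, 2.02799155e-03, 2.87250715e-04])}
f=lambda x,y,z=.105: pt("wrist",(190+x/5,225+y/5),z,cal)
P={k:f(*v) for k,v in dict(oL=(190,210),oR=(617,283),iL=(190,247),iR=(607,327),nL=(160,520),nR=(552,595),tip=(82,212,.018),fA=(235,375,.043),fB=(560,435,.043)).items()}
for k,v in P.items(): print(k,v.round(4))
m=(P["iL"]+P["iR"]+P["nL"]+P["nR"])/4
d=P["oR"]-P["oL"];e=P["iR"]-P["iL"];g=P["nR"]-P["nL"]
for v in(d,e,g):print("angle",np.arctan2(v[1],v[0]).round(4),np.hypot(*v[:2]).round(4))
print("nest",m.round(4))
a=-.17
for a in(-.16,-.165,-.17):
    ux=np.array([np.cos(a),np.sin(a),0]);uy=np.array([-np.sin(a),np.cos(a),0])
    print(a,{k:((v-m)@ux.round(4),(v-m)@uy.round(4)) for k,v in P.items()})
E
```

```text
oL [ 0.5549 -0.0339  0.105 ]
oR [ 0.6224 -0.0456  0.105 ]
iL [ 0.5544 -0.0402  0.105 ]
iR [ 0.6207 -0.0533  0.105 ]
nL [ 0.5441 -0.0912  0.105 ]
nR [ 0.6111 -0.1043  0.105 ]
tip [ 0.5079 -0.0692  0.018 ]
fA [ 0.5447 -0.0941  0.043 ]
fB [ 0.61   -0.1065  0.043 ]
angle -0.1727 0.0684
angle -0.1945 0.0676
angle -0.1923 0.0682
nest [ 0.5826 -0.0722  0.105 ]
-0.16 {'oL': (np.float64(-0.033403735894841906), np.float64(0.03348150936001737)), 'oR': (np.float64(0.03503250615975568), np.float64(0.03261141329300792)), 'iL': (np.float64(-0.03292303802764248), np.float64(0.02713478054298966)), 'iR': (np.float64(0.034660080303629485), np.float64(0.024799500757262845)), 'nL': (np.float64(-0.03495669166262534), np.float64(-0.02486478724884384)), 'nR': (np.float64(0.03321964938663824), np.float64(-0.02706949405140871)), 'tip': (np.float64(-0.07416238984324124), np.float64(-0.008917666303718272)), 'fA': (np.float64(-0.033922026563261674), np.float64(-0.027614506575227068)), 'fB': (np.float64(0.032526449676305455), np.float64(-0.029429600364421774))}
-0.165 {'oL': (np.float64(-0.03357350277976575), np.
[... 634 characters left out ...]
5392))}
-0.17 {'oL': (np.float64(-0.033739432019580476), np.float64(0.033146429327942706)), 'oR': (np.float64(0.03470536833947345), np.float64(0.03296266593126129)), 'iL': (np.float64(-0.03319508552012318), np.float64(0.026804536864109732)), 'iR': (np.float64(0.034411287179433064), np.float64(0.02514703756690507)), 'nL': (np.float64(-0.03470724306923584), np.float64(-0.025215298542187427)), 'nR': (np.float64(0.03349104140992585), np.float64(-0.026736275888827415)), 'tip': (np.float64(-0.07407277501354895), np.float64(-0.009661401145424232)), 'fA': (np.float64(-0.03364500423411679), np.float64(-0.027954634725033296)), 'fB': (np.float64(0.03282151233408302), np.float64(-0.029103328351663942))}
```

```bash
python3 - <<'E'
from h import *
k=112/400
s=lambda x,y,z=.105: pt("scene",(275+x*k,190+y*k),z)
d=lambda x,y,z=.105: pt("side",(298+x*k,218+(y-300)*k),z)
for n,Q in(("scene",[s(78,119),s(143,151),s(124,82),s(190,114)]),("side",[d(92,333),d(183,322),d(122,375),d(213,362)])):
    print(n,[q[:2].round(4) for q in Q],np.mean(Q,0).round(4))
for z in(.018,.035): print("tip",z,s(188,200,z).round(4),d(72,436,z).round(4),"marker",s(235,190,z).round(4),d(68,486,z).round(4))
for z in(.118,): print("handle top",s(203,42,z),d(205,397,z))
E
```

```text
scene [array([ 0.6176, -0.0436]), array([ 0.5507, -0.0346]), array([ 0.6055, -0.1033]), array([ 0.5366, -0.0934])] [ 0.5776 -0.0687  0.105 ]
side [array([ 0.5562, -0.0353]), array([ 0.6225, -0.0541]), array([ 0.5421, -0.0966]), array([ 0.6076, -0.1131])] [ 0.5821 -0.0748  0.105 ]
tip 0.018 [ 0.5294 -0.0785  0.018 ] [ 0.5453 -0.0289  0.018 ] marker [ 0.4983 -0.1089  0.018 ] [ 0.5072 -0.085   0.018 ]
tip 0.035 [ 0.522  -0.0634  0.035 ] [ 0.5305 -0.0521  0.035 ] marker [ 0.4914 -0.0933  0.035 ] [ 0.4932 -0.1071  0.035 ]
handle top [ 0.56233484 -0.16902346  0.118     ] [ 0.56179793 -0.16773934  0.118     ]
```

```bash
echo '[0.085,0,0,0.8,0,0,0,0.085,0,0,1.6,0,0,0,0.085,0,0,2.2,0,0,0,0.085,0,0,2.58,0,0,0,0.085,0,0,2.58,0,0,0]' | python3 nudge.py 40
echo '[0.05,0,0,0,0,0,0,0.05,0,0,0,0,0,0,0.05,0,0,0,0,0,0,0.05,0,0,0,0,0,0]' | python3 nudge.py 40
```

```text
clock: 8.38
position: [0.4329, 0.1306, 0.0202]
tool_rot: [-3.139, 0.001, 1.408]
force: [0.4, 0.1, 1.4]
grip_width: 0.0852
finger_force: 0.0
clock: 8.88
position: [0.4341, 0.131, 0.0222]
tool_rot: [3.141, -0.0, 1.406]
force: [-2.0, -1.0, 9.2]
grip_width: 0.0633
finger_force: 45.8
```

```bash
echo '[0.05,0,0,-0.4,0,0,0,0.05,0,0,-1.2,0,0,0,0.05,0,0,-2.2,0,0,0,0.05,0,0,-3.2,0,0,0,0.05,0,0,-3.8,0,0,0]' | python3 nudge.py
echo '[0.05,-0.6,0.44,0,0,0,0,0.05,-1.5,1.08,0,0,0,0,0.05,-2.4,1.72,0,0,0,0,0.05,-3.3,2.36,0,0,0,0,0.05,-4.1,2.94,0,0,0,0]' | python3 nudge.py
echo '[0.05,-0.6,0.44,0,0,0,0,0.05,-0.88,0.64,0,0,0,0,0.05,-0.88,0.64,0,0,0,0,0.05,-0.88,0.64,0,0,0,0]' | python3 nudge.py
python3 - <<'E'
from h import *
import cv2
o=bot.observe();print(o["position"],o["grip_width"],o["finger_force"])
c=viewer.calibration("wrist");im=viewer.grab_frame("wrist");np.save("c3.npy",c,allow_pickle=True);print(c["eye"],c["attitude"])
cv2.imwrite("pics/w3.png",im);cv2.imwrite("pics/w3c.png",cv2.resize(im[40:190,210:410],(800,600),interpolation=cv2.INTER_CUBIC))
E
```

```text
clock: 9.5
position: [0.4342, 0.1309, 0.2142]
tool_rot: [3.139, -0.002, 1.406]
force: [0.7, -0.3, -4.4]
grip_width: 0.0632
finger_force: 47.2
clock: 10.12
position: [0.5455, -0.0975, 0.2118]
tool_rot: [3.141, 0.0, 1.406]
force: [0.8, 1.4, -4.6]
grip_width: 0.0632
finger_force: 47.1
clock: 10.62
position: [0.5692, -0.1429, 0.2114]
tool_rot: [-3.141, -0.001, 1.407]
force: [0.5, 0.4, -4.0]
grip_width: 0.0632
finger_force: 47.1
[ 0.5691623  -0.14291015  0.21136372] 0.06321882124226806 47.062159180641174
[ 0.58206185 -0.07166646  0.35329738] [ 2.85109525e+00  1.30273857e-03 -1.63477461e-01]
```

View pics/w3c.png

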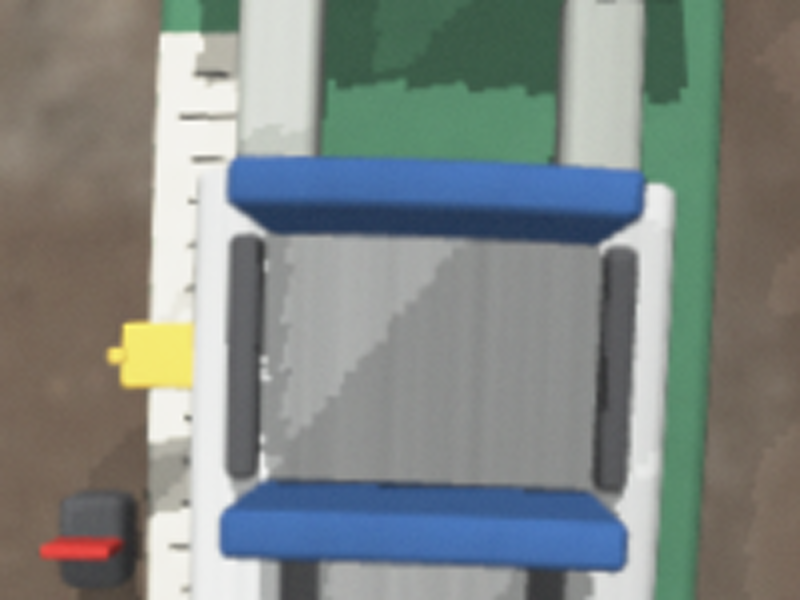

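Clear view from above in crop pixels:
- Cheek tops: (229,157)-(643,170) and (222,557)-(627,570).
- Floor corners: (268,233), (605,243), (600,490), (262,480).
- Pointer tip: (110,355).
- Red fin: (42,549)-(120,549).

```bash
cat > m3.py <<'E'
from h import *
c=np.load("c3.npy",allow_pickle=True).item()
f=lambda x,y,z: pt("wrist",(210+x/4,40+y/4),z,c)
top=[f(*p,.105) for p in((229,157),(643,170),(627,570),(222,557))]
flo=[f(*p,.043) for p in((268,233),(605,243),(600,490),(262,480))]
for Q in(top,flo):
    d=Q[1]+Q[2]-Q[0]-Q[3];e=Q[0]+Q[1]-Q[2]-Q[3]
    print(np.mean(Q,0).round(4),np.arctan2(d[1],d[0]).round(4),np.hypot(*d[:2])/2,np.hypot(*e[:2])/2,np.arctan2(-e[0],e[1]).round(4))
m=(np.mean(top,0)+np.mean(flo,0))/2
a=-.175;ux=np.array([np.cos(a),np.sin(a),0]);uy=np.array([-np.sin(a),np.cos(a),0])
for n,q in(("tip18",f(110,355,.018)),("tip40",f(110,355,.04)),("fin34",f(45,549,.034)),("fin34r",f(115,549,.034)),("fin18",f(45,549,.018))): print(n,q.round(4),(q-m)@ux,(q-m)@uy)
go((*m[:2],.16),a)
E
python3 m3.py
```

```text
[ 0.5817 -0.0734  0.105 ] -0.1955 0.06835462465148322 0.06767844131111143 -0.1917
[ 0.5824 -0.0737  0.043 ] -0.1929 0.06999458113545776 0.0519015246196166 -0.185
tip18 [ 0.5107 -0.0595  0.018 ] -0.07272634915222921 0.001469675723300581
tip40 [ 0.5154 -0.0603  0.04  ] -0.06797532959963583 0.00149699409029007
fin34 [ 0.4913 -0.0991  0.034 ] -0.08491128956037709 -0.04088317980590241
fin34r [ 0.507 -0.102  0.034] -0.06895401476147195 -0.041086972259636444
fin18 [ 0.4868 -0.1004  0.018 ] -0.08915030870682214 -0.04302634598117867
pos [ 0.5692 -0.1428  0.2114] yaw y-axis -0.1635 shift [0.0704 0.0014 0.0515]
rz 0.0115 q7 -0.014
tool z [-2.e-04  5.e-04 -1.e+00] t 10.675
```

Scaled: 0.0704 m is 1.408, 0.0013 m is 0.026.

```bash
echo '[0.05,0.6,0.02,0.2,0,0,0.014,0.05,1.2,0.02,0.6,0,0,0.028,0.05,1.408,0.026,1,0,0,0.0285,0.05,1.408,0.026,1,0,0,0.0285]' | python3 nudge.py
for i in 1 2 3; do echo '[0.05,0,0,0,0,0,0]' | python3 nudge.py | sed -n 2,3p; done
python3 -c "
from h import *
go((.582,-.0735,.066),-.192)"
```

```text
clock: 11.18
position: [0.5815, -0.0731, 0.1604]
tool_rot: [-3.139, -0.0, 1.38]
force: [-0.1, -0.9, -4.6]
grip_width: 0.0636
finger_force: 46.9
position: [0.5825, -0.0753, 0.1622]
tool_rot: [3.141, 0.0, 1.377]
position: [0.5826, -0.0756, 0.1622]
tool_rot: [3.14, 0.0, 1.376]
position: [0.5825, -0.0754, 0.1619]
tool_rot: [3.141, -0.0, 1.377]
pos [ 0.5825 -0.0754  0.1619] yaw y-axis -0.1942 shift [ 0.0017 -0.0009  0.0959]
rz -0.0022 q7 -0.165
tool z [ 8.e-04 -1.e-04 -1.e+00] t 11.55
```

```bash
echo '[0.05,0.036,-0.008,0.4,0,0,-0.002,0.05,0.036,-0.008,0.56,0,0,-0.002,0.05,0.036,-0.008,0.56,0,0,-0.002,0.05,0.036,-0.008,0.56,0,0,-0.002]' | python3 nudge.py
for i in 1 2; do echo '[0.05,0,0,0,0,0,0]' | python3 nudge.py | sed -n 2,4p; done
```

```text
clock: 12.05
position: [0.5826, -0.0732, 0.1338]
tool_rot: [3.141, -0.0, 1.379]
force: [-0.1, -0.3, -4.3]
grip_width: 0.0637
finger_force: 46.9
position: [0.5826, -0.0731, 0.1338]
tool_rot: [3.141, -0.0, 1.379]
force: [0.3, -0.6, -3.6]
position: [0.5824, -0.0731, 0.1336]
tool_rot: [3.141, -0.0, 1.379]
force: [-0.5, -0.8, -4.4]
```

```bash
for i in 1 2 3 4; do echo '[0.05,0,0,0.08,0,0,0,0.05,0,0,0.08,0,0,0]' | python3 nudge.py | sed -n '2p;4p'; done
```

```text
position: [0.5821, -0.073, 0.1289]
force: [0.6, -0.2, -3.6]
position: [0.5821, -0.073, 0.1249]
force: [-0.8, 0.7, -4.3]
position: [0.5821, -0.073, 0.1209]
force: [0.6, -0.3, -4.4]
position: [0.5821, -0.073, 0.117]
force: [-0.1, -0.4, -3.5]
```

Scaled: 0.038 m is 0.76, 0.036 m is 0.72.

```bash
echo '[0.05,0,0,0.24,0,0,0,0.05,0,0,0.48,0,0,0,0.05,0,0,0.72,0,0,0,0.05,0,0,0.76,0,0,0,0.05,0,0,0.76,0,0,0]' | python3 nudge.py| sed -n '2p;4p'
for i in 1 2 3; do echo '[0.05,0,0,0.06,0,0,0,0.05,0,0,0.06,0,0,0]' | python3 nudge.py | sed -n '2p;4p'; done
```

```text
position: [0.5823, -0.0731, 0.0792]
force: [-0.7, 0.2, -3.2]
position: [0.5823, -0.0731, 0.0763]
force: [-0.3, -0.2, -5.0]
position: [0.5822, -0.073, 0.0731]
force: [0.6, -0.2, -3.9]
position: [0.5821, -0.073, 0.07]
force: [-0.9, -0.3, -4.1]
```

Careful with the scale: shifts go in units of 50 mm. That gives: 0.002 m is 0.04.

```bash

for i in 1 2 ; do echo '[0.05,0,0,0.04,0,0,0,0.05,0,0,0.04,0,0,0]' | python3 nudge.py | sed -n '2p;4p'; done
for i in 1 2 ; do echo '[0.05,0,0,0.02,0,0,0,0.05,0,0,0.02,0,0,0]' | python3 nudge.py | sed -n '2p;4p'; done
```

```text
position: [0.5822, -0.073, 0.0681]
force: [0.5, -0.0, -3.0]
position: [0.5822, -0.0731, 0.0661]
force: [-0.3, 1.1, -3.4]
position: [0.5823, -0.073, 0.0653]
force: [0.5, -0.9, -3.4]
position: [0.5824, -0.0731, 0.0652]
force: [-6.3, 0.4, 14.0]
```

Scaled: -0.0005 m is -0.01.

```bash
echo '[0.066,0,0,-0.01,0,0,0,0.075,0,0,-0.01,0,0,0,0.085,0,0,-0.01,0,0,0,0.085,0,0,-0.01,0,0,0,0.085,0,0,-0.01,0,0,0]' | python3 nudge.py
echo '[0.085,0,0,-0.6,0,0,0,0.085,0,0,-1.2,0,0,0,0.085,0,0,-2,0,0,0,0.085,0,0,-2.9,0,0,0,0.085,0,0,-2.9,0,0,0]' | python3 nudge.py|sed -n 2,4p
python3 - <<'E'
from h import *
# handle ~97mm toward -y from nest, measured top (.562,-.168)
print((np.array([.562,-.168])-[.582,-.0735])@[-np.sin(-.192),np.cos(-.192)])
go((.582-.1908*.097,-.0735-.9816*.097,.2),1.379)
E
```

```text
clock: 16.3
position: [0.5823, -0.0731, 0.0648]
tool_rot: [-3.142, 0.0, 1.379]
force: [-0.2, 0.6, 0.3]
grip_width: 0.0849
finger_force: 0.0
position: [0.5838, -0.0732, 0.213]
tool_rot: [3.136, -0.001, 1.379]
force: [0.5, 0.6, -0.1]
-0.09657997080088376
pos [ 0.5838 -0.0732  0.213 ] yaw y-axis -0.1917 shift [-0.0976 -0.0018  0.0129]
rz -1.5707 q7 -0.165
tool z [ 5.3e-03 -2.0e-04 -1.0e+00] t 16.925
```

```bash
echo '[0.045,-0.6,0,0,0,0,-0.18,0.045,-1.2,0,0,0,0,-0.36,0.045,-1.8,-0.036,0,0,0,-0.54,0.045,-1.944,-0.036,0,0,0,-0.72,0.045,-1.944,-0.036,0,0,0,-0.9]' | python3 nudge.py>/dev/null
echo '[0.045,0,0,0,0,0,-0.18,0.045,0,0,0,0,0,-0.36,0.045,0,0,0,0,0,-0.54,0.045,0,0,0,0,0,-0.671,0.045,0,0,0,0,0,-0.671]' | python3 nudge.py
python3 - <<'E'
from h import *
import cv2
go((.5635,-.1685,.08),1.379)
c=viewer.calibration("wrist");im=viewer.grab_frame("wrist");np.save("c4.npy",c,allow_pickle=True);cv2.imwrite("pics/w4.png",im)
E
```

```text
clock: 18.18
position: [0.5617, -0.1681, 0.209]
tool_rot: [3.141, -0.001, 2.949]
force: [-0.3, -0.3, 0.1]
grip_width: 0.0451
finger_force: 0.0
pos [ 0.5617 -0.1681  0.209 ] yaw y-axis 1.3786 shift [-2.00e-03 -1.00e-04  1.29e-01]
rz -0.0004 q7 1.385
tool z [-9.e-04  7.e-04 -1.e+00] t 18.175
```

View pics/w4.png

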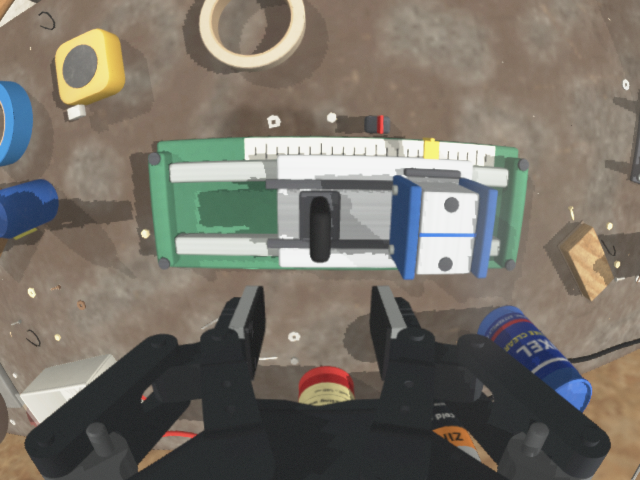

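The block is seated in the nest (centre about (447,225)), the black handle's top at (320,245) between the fingers, yellow pointer at (431,149) and red fin at (381,124). From here on I'll measure pointer and line by colour.

```bash
cat > meas.py <<'E'
from h import *
import cv2
A=-.192;UX=np.array([np.cos(A),np.sin(A),0]);UY=np.array([-np.sin(A),np.cos(A),0])
def meas(im,c,zt=.04,zf=.034):
    h=cv2.cvtColor(im,cv2.COLOR_BGR2HSV);out={}
    for n,lo,hi,z in(("tip",(24,140,130),(34,255,255),zt),("fin",(0,190,120),(6,255,255),zf)):
        k,l,st,ce=cv2.connectedComponentsWithStats(cv2.inRange(h,lo,hi))
        best=[]
        for i in range(1,k):
            if st[i,4]<15: continue
            p=pt("wrist",ce[i],z,c)
            if abs((p-[.5,-.09,z])@UX)<.04 and abs((p-[.5,-.09,z])@UY)<.09: best.append((st[i,4],i,p))
        for a,i,p in sorted(best,key=lambda b:-b[0])[:2]: print(n,st[i],ce[i].round(1),p.round(4),"x,y:",(p@UX).round(4),(p@UY).round(4)); out.setdefault(n,p@UY)
    if len(out)==2: print("pointer minus line mm",1e3*(out["tip"]-out["fin"]))
if __name__=="__main__":
    c=np.load("c4.npy",allow_pickle=True).item();im=cv2.imread("pics/w4.png")
    print(c["eye"]);meas(im,c)
    p=pt("wrist",(320,245),.118,c);print("handle",p,(p-[.582,-.0735,.118])@UY)
    c=np.load("c3.npy",allow_pickle=True).item();meas(cv2.imread("pics/w3.png"),c)
E
python3 meas.py
```

```text
[ 0.4911865  -0.15497245  0.35092395]
handle [ 0.56579887 -0.16757096  0.118     ] -0.09543390412069903
tip [238 123   5   8  18] [240.3 127.6] [ 0.518  -0.0598  0.04  ] x,y: 0.5199 0.0401
```

```bash
python3 - <<'E'
import cv2
a=cv2.imread("pics/w4.png");h=cv2.cvtColor(a,cv2.COLOR_BGR2HSV)
print(h[149,424:440].tolist());print(h[124,374:388].tolist());print(h[116:134,381].tolist())
E
echo '[0.045,-0.04,0,0.8,0,0,0,0.045,-0.04,0,1.6,0,0,0,0.045,-0.04,0,2.2,0,0,0,0.045,-0.04,0,2.58,0,0,0,0.045,-0.04,0,2.58,0,0,0]' | python3 nudge.py|sed -n 2,4p
echo '[0.005,0,0,0,0,0,0,0.005,0,0,0,0,0,0,0.005,0,0,0,0,0,0,0.005,0,0,0,0,0,0,0.005,0,0,0,0,0,0]' | python3 nudge.py 60
```

```text
[[25, 136, 227], [28, 131, 246], [29, 124, 247], [29, 123, 247], [29, 122, 247], [29, 122, 247], [29, 124, 247], [29, 122, 247], [29, 122, 247], [29, 121, 247], [29, 121, 247], [29, 122, 247], [29, 122, 247], [29, 121, 247], [29, 102, 247], [27, 19, 246]]
[[105, 6, 81], [120, 3, 78], [0, 48, 90], [0, 130, 112], [1, 175, 124], [1, 178, 142], [1, 180, 203], [1, 173, 240], [1, 165, 242], [0, 100, 153], [165, 10, 106], [105, 10, 106], [113, 9, 109], [105, 9, 110]]
[[1, 173, 236], [1, 173, 238], [1, 173, 238], [1, 173, 238], [1, 171, 239], [1, 172, 239], [1, 173, 239], [1, 172, 240], [1, 173, 240], [1, 171, 240], [1, 172, 240], [1, 172, 239], [1, 172, 239], [1, 173, 239], [1, 173, 239], [1, 171, 239], [1, 170, 235], [2, 164, 200]]
position: [0.5635, -0.1682, 0.0799]
tool_rot: [3.142, -0.002, 2.949]
force: [0.2, -0.2, 0.2]
clock: 19.48
position: [0.5647, -0.1687, 0.082]
tool_rot: [-3.142, 0.002, 2.95]
force: [-0.8, 0.7, 5.6]
grip_width: 0.013
finger_force: 58.3
```

```bash
sed -i 's/(24,140,130),(34,255,255)/(24,95,200),(34,255,255)/; s/(0,190,120),(6,255,255)/(0,140,200),(6,255,255)/' meas.py; python3 meas.py
echo '[0.005,0,-0.1,0,0,0,0,0.005,0,-0.24,0,0,0,0,0.005,0,-0.4,0,0,0,0,0.005,0,-0.56,0,0,0,0,0.005,0,-0.68,0,0,0,0]' | python3 nudge.py|sed -n 2,6p
echo '[0.005,0,-0.16,0,0,0,0,0.005,0,-0.32,0,0,0,0,0.005,0,-0.48,0,0,0,0,0.005,0,-0.68,0,0,0,0,0.005,0,-0.68,0,0,0,0]' | python3 nudge.py|sed -n 2,6p
```

```text
[ 0.4911865  -0.15497245  0.35092395]
tip [424 138  15  21 273] [431.1 149.1] [ 0.5246 -0.0621  0.04  ] x,y: 0.5269 0.0391
fin [380 115   3  19  49] [381.1 124.5] [ 0.4974 -0.101   0.034 ] x,y: 0.5076 -0.0042
pointer minus line mm 43.32040182375435
handle [ 0.56579887 -0.16757096  0.118     ] -0.09543390412069903
tip [237 121  21  16 282] [248.5 128.4] [ 0.5248 -0.0619  0.04  ] x,y: 0.5269 0.0394
fin [220 176  17   3  48] [228.2 177. ] [ 0.4976 -0.1     0.034 ] x,y: 0.5075 -0.0033
pointer minus line mm 42.66102195144149
position: [0.5581, -0.2011, 0.082]
tool_rot: [3.14, 0.001, 2.95]
force: [-2.6, 8.0, 6.9]
grip_width: 0.0135
finger_force: 59.3
position: [0.5511, -0.2359, 0.082]
tool_rot: [-3.141, 0.001, 2.949]
force: [-4.1, 0.3, 8.7]
grip_width: 0.0136
finger_force: 59.4
```

```bash
cat > look.py <<'E'
from meas import *
import sys
o=bot.observe();print(o["position"],(o["position"]@UY).round(4),o["force"].round(1))
c=viewer.calibration("wrist");im=viewer.grab_frame("wrist");cv2.imwrite(f"pics/{sys.argv[1]}.png",im);meas(im,c)
E
python3 look.py w5
```

```text
[ 0.55111162 -0.23593593  0.08203499] -0.1264 [-4.1  0.3  8.7]
tip [497 143  21  33 570] [507.  160.3] [ 0.5123 -0.1247  0.04  ] x,y: 0.5267 -0.0247
fin [532 115   4  26  59] [533.6 127.3] [ 0.4967 -0.1011  0.034 ] x,y: 0.5069 -0.0044
pointer minus line mm -20.243880802707185
```

Scaled: 0.026 m is 0.52, 0.02 m is 0.4.

```bash
echo '[0.005,0,0.12,0,0,0,0,0.005,0,0.26,0,0,0,0,0.005,0,0.4,0,0,0,0,0.005,0,0.52,0,0,0,0,0.005,0,0.52,0,0,0,0]' | python3 nudge.py|sed -n 2,6p
python3 look.py w6
```

```text
position: [0.5563, -0.2103, 0.082]
tool_rot: [-3.141, 0.001, 2.949]
force: [-3.2, -0.9, 7.3]
grip_width: 0.0129
finger_force: 59.7
[ 0.55626197 -0.21029528  0.082024  ] -0.1003 [-3.2 -0.9  7.3]
tip [480 141  23  34 615] [491.3 159.1] [ 0.5155 -0.1088  0.04  ] x,y: 0.5268 -0.0085
fin [494 110   3  27  68] [495. 123.] [ 0.497 -0.101  0.034] x,y: 0.5071 -0.0043
pointer minus line mm -4.137079253959966
```

Scaled: 0.0041 m is 0.082, 0.002 m is 0.04.

```bash
echo '[0.005,0,0.04,0,0,0,0,0.005,0,0.082,0,0,0,0,0.005,0,0.082,0,0,0,0,0.005,0,0.082,0,0,0,0]' | python3 nudge.py|sed -n 2,6p
python3 look.py w7
```

```text
position: [0.5569, -0.207, 0.0821]
tool_rot: [-3.14, 0.001, 2.949]
force: [-3.5, -4.4, 7.6]
grip_width: 0.0132
finger_force: 59.6
[ 0.5569452  -0.20702488  0.08206059] -0.0969 [-3.5 -4.4  7.6]
tip [480 141  23  34 607] [491.2 159. ] [ 0.5161 -0.1056  0.04  ] x,y: 0.5268 -0.0052
fin [488 110   4  27  72] [489.8 122.1] [ 0.4969 -0.1009  0.034 ] x,y: 0.507 -0.0042
pointer minus line mm -0.9484492838292835
```

Scaled: 0.001 m is 0.02.

```bash
echo '[0.005,0,0.02,0,0,0,0,0.005,0,0.02,0,0,0,0,0.005,0,0.02,0,0,0,0]' | python3 nudge.py|sed -n 4p
python3 look.py w8
echo '[0.02,0,0,0,0,0,0,0.03,0,0,0,0,0,0,0.045,0,0,0,0,0,0,0.045,0,0,0,0,0,0]' | python3 nudge.py
python3 look.py w9
```

```text
force: [-3.9, -5.5, 6.7]
[ 0.55709137 -0.20622647  0.08205001] -0.0961 [-3.9 -5.5  6.7]
tip [480 141  23  34 610] [491.2 158.9] [ 0.5163 -0.1049  0.04  ] x,y: 0.5268 -0.0044
fin [487 109   4  27  71] [488.5 122.4] [ 0.4972 -0.101   0.034 ] x,y: 0.5073 -0.0043
pointer minus line mm -0.1562800316431247
clock: 22.92
position: [0.557, -0.2046, 0.0808]
tool_rot: [3.142, -0.0, 2.95]
force: [0.2, 0.0, 0.2]
grip_width: 0.0449
finger_force: 0.0
[ 0.55700285 -0.20464883  0.08080395] -0.0946 [0.2 0.  0.2]
tip [478 142  23  34 624] [489.5 160. ] [ 0.5163 -0.1048  0.04  ] x,y: 0.5268 -0.0044
fin [485 110   4  27  69] [486.8 122.3] [ 0.4966 -0.1009  0.034 ] x,y: 0.5067 -0.0043
pointer minus line mm -0.11517535815797325
```

Scaled: -0.13 m is -2.6, -0.1 m is -2.

```bash
echo '[0.045,0,0,-0.6,0,0,0,0.045,0,0,-1.2,0,0,0,0.045,0,0,-2,0,0,0,0.045,0,0,-2.6,0,0,0,0.045,0,0,-2.6,0,0,0]' | python3 nudge.py|sed -n 2,4p
echo '[0.045,0,0,0,0,0,0,0.045,0,0,0,0,0,0]' | python3 nudge.py>/dev/null
python3 look.py w10
python3 - <<'E'
from meas import *
c=viewer.calibration("wrist");im=cv2.imread("pics/w10.png");h=cv2.cvtColor(im,cv2.COLOR_BGR2HSV)
p0=np.array([.582,-.0735,0])-.0431*UY   # expected nest now
# handle top: dark pixels near expected handle top, z .118
ys,xs=np.where(h[...,2]<60)
P=np.array([pt("wrist",(x,y),.118,c) for x,y in zip(xs,ys)]) ; r=P-p0
q=r[(abs(r@UX+.00)<.014)&(abs(r@UY+.092)<.02)]@UY
print("handle dark y range",np.percentile(q,[2,50,98]).round(4),len(q))
# block: blue line on top
m=cv2.inRange(h,(100,120,150),(118,255,255))
ys,xs=np.where(m>0);P=np.array([pt("wrist",(x,y),.098,c) for x,y in zip(xs,ys)]);r=P-p0
s=(abs(r@UX)<.006)&(abs(r@UY)<.024);print("line centre",(r[s]@UX).mean(),(r[s]@UY).mean(),s.sum(),np.ptp(r[s]@UY))
E
```

```text
position: [0.5579, -0.205, 0.2129]
tool_rot: [-3.141, 0.004, 2.95]
force: [-0.1, -0.0, -0.4]
[ 0.55654867 -0.20461674  0.2097889 ] -0.0947 [-0.5 -1.   0.3]
tip [416 135  16  21 269] [423.2 146. ] [ 0.5157 -0.1051  0.04  ] x,y: 0.5263 -0.0047
fin [421 116   4  17  37] [422.5 124.2] [ 0.4972 -0.101   0.034 ] x,y: 0.5073 -0.0042
pointer minus line mm -0.480488340333725
handle dark y range [-0.0989 -0.093  -0.0858] 709
line centre 0.00039221220394859414 -0.002782673065631658 131 0.04528652254873067
```

```bash
python3 -c "
from workcell import bot, viewer
print(bot.job_done())"
```

```text
the job is handed in; nothing more can be done
None
```

I handed the job in at about 24 s of the 72 s allowed, with no verdict shown. By my last measurements the block sits in the nest, the pointer is within 0.5 mm of the red line with the handle's play taken up, and the gripper is clear.

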